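# Put the washed rotor back into the tube mixer

## Robot

A 6-joint arm with a two-finger parallel gripper is mounted at the origin on a cart in front of the work surface, level with it; the furniture and walls round the work are solid. World frame = base frame: x ahead of the robot, y to its left, z up, the work surface at z = 0. Lengths are in m, angles in rad, forces in N, time in s.
With the tool pointing down it reaches from about 0.375 to 0.9 m from the base axis. Payload 3.1 kg.
Tool frame: the origin (TCP) lies midway between the tips of the shut fingers; the grasp point (between the pads) lies 19 mm behind it (manip.tcp_to_grasp is the distance from the TCP to the grasp point, in m); z points along the fingers, y is the line along which they close (so a half turn about z gives the same grasp; the last joint's range is limited). The gripper opens to 85 mm and grips with 20 to 120 N. Pads are 22 mm wide; open, the fingers measure 114 mm over their backs; the gripper's body (76 mm by 85 mm) begins 54 mm behind the grasp point. The pads swing forward as they close: fully open they stand 13 mm farther back than shut.
Start: joints at [0.982, 0.527, 1.433, -0, 1.181, -0.178], TCP at [0.25, 0.573, 0.231] pointing down, gripper open.
Joint ranges: [-3.08, 3.08], [-0.75, 2.2], [0.22, 2.44], [-1.43, 4.57], [0, 2.65], [-2.85, 2.85]. Speed limits (rad/s): [2.79, 2.79, 3.14, 3.14, 3.14, 3.14].

## Interface

Orientations are given as a unit quaternion [x, y, z, w].
In Python, from station import manip gives the robot as it stands. The module is installed in compiled form; this text tells all that it offers.
- The arm moves only by the shell command python3 -m crank 'ROWS' [OPENING] [FORCE]. ROWS is JSON, a list of rows, each a list of 2 entries, a list of its own where there are three numbers: the shift along the tool's x, y, z in cm, then the turn about the tool's z in degrees. In form: [[[x, y, z], spin], ...]. A call has 1 to 10 rows; each row is the pose to reach, as a shift and turn from the pose commanded when the call began, along the tool's axes at that moment; what a row does not reach only later rows make up. A row lasts 1/10 s, in which the tool goes at most 50 mm and 8.59 degrees, less where a joint would pass 70% of its speed; a pose out of reach is approached as far as the arm can. A call with a gripper value outside its range is refused whole. OPENING is the finger opening in cm, from 0 to 8.54, set as the call begins (- or left out, the last holds). The fingers move at their own pace and stop on an object; FORCE is the grip in N (left out, the last holds). Time passes only in rows, so rows that repeat a pose let the fingers close. It gives the time, the measured TCP pose, the force and the opening at its end, in the units of the state.
- manip.sense(): the state, without advancing time (a new reading comes with each control period).
- manip.snapshot(name): name is "side" or "top" or "wrist"; returns the picture (400x640x3 uint8, red, green, blue); there is no depth.
- manip.camera_params(name): a dict with "fx", "fy", "cx", "cy" (pixels), "pose" (4x4, takes a point from camera to world coordinates). Camera axes: x right, y up, looking along -z (the intrinsics and any distortion apply to the point x, -y, -z); pixel columns grow to the right and rows downward; lengths in m; the calibration is good to about 2 mm. A picture is of the moment at which its call begins: read the wrist's pose just before it. camera_params takes no time and is no camera call; for the wrist camera it gives the pose at the moment of the call.
- manip.sign_off(): hands the job in, once; it reports no verdict.
The state is a dict: "t": time; "q": joint angles; "qd": joint speeds; "tau": joint torques, N m; "tcp_pos": TCP position; "tool_rot": TCP orientation; "force": force on the tool from outside, world axes, zero at the start; "ft_torque": the same for the moment, N m; "finger_gap": opening from 0.0 (shut) to 1.0 (fully open).
Only numpy, scipy, OpenCV 4.12 (cv2) and the standard library are available. Lean on these libraries where they do the work, as an engineer would, in place of code of your own. Each camera call takes 0.05 s, during which the arm holds its last target. There are 200 camera calls.

## Task

The rotor of the tube mixer has been draining on the slanted cradle. Lift it off and lower it gently into the mixer's stand, the thick end of its axle in the wide slot beside the motor housing and the thin end in the narrow slot, until both ends rest evenly on the bottoms of their slots; do not let it drop. Leave the bottle, vial, marker and forceps where they are.

Things in the scene. Friction and masses are not known exactly. Their poses are not given: they have to be found in the camera images.
- rotor: loose rotor, about 0.25 kg, 144 mm long; origin mid-axle, x along the axle towards its THICK end. Round about x. From the middle out, both sides: grey grip sleeve 26 mm dia. to 32 mm (grasp across it, between the discs), white disc 64 mm dia. to 38 mm, collar 24 mm dia. to 46 mm, steel journal to 72 mm: 14 mm dia. at +x, 8 mm at -x. Starts in the cradle, thick end low, axle sloping 40 deg
- drive_journal (a point): point on the rotor's axle line in the thick (14 mm diameter) journal, 55 mm from the middle (rotor x = +0.055); moves with the rotor
- thin_journal (a point): point on the rotor's axle line in the thin (8 mm diameter) journal, 55 mm from the middle (rotor x = -0.055); moves with the rotor
- cradle: fixed slanted steel drip cradle, base 190x110 mm; origin on the table under the rotor's middle at the start (axle line 100 mm above it). x: the level direction in which the axle falls, 40 deg (to the robot's right, turned 16 to 48 deg towards it). Two slotted plates hold the journals; slots open square to the axle, up and downhill: 20 mm that way frees the rotor. Bed plate 38 mm under the axle line
- stand: mixer stand, grey base 110x225 mm; origin on the table under the middle of the seated axle; y along that axle, wide slot and white motor housing on the -y side (84x56 mm, y = -80 to -136 mm, top at 98 mm), x within 18 deg of away from the robot, z up. Two upright aluminium plates 10 mm thick, 100 mm apart inside, y = -55 and +55 mm; tips at 98.5 mm. Collars have 4 mm play each way along y
- wide_seat (a point): fixed point in the 16 mm wide slot (stand y = -0.055, z = 0.080): the axle line of the thick journal when it rests on the bottom. Vertical open slot, straight for 17 mm from its bottom, then a 45 degree lead-in 8.5 mm high each side; axes as the stand's
- narrow_seat (a point): fixed point in the 10 mm wide slot (stand y = +0.055, z = 0.080): the axle line of the thin journal when it rests on the bottom. Vertical open slot, straight for 14 mm from its bottom, then a 45 degree lead-in 8.5 mm high each side; axes as the stand's
- bottle: bystander: small amber reagent bottle with a screw cap, 47 mm diameter, 80 mm tall, standing; origin under its centre
- vial: bystander: tiny white vial with a screw cap, 12 mm diameter, 33 mm tall, standing; origin under its centre
- marker: bystander: lab marker lying flat, 136x16x17 mm, origin under its centre, y along it
- forceps: bystander: steel forceps lying flat, 128x13x10 mm, origin under its centre, y along it
Not all that is in view belongs to the job. What is shaped like the rotor but yellow is not meant.

How it is judged:
By the outcome, as a careful person would: the job done as asked, in the order asked, and still so for the second after the job is handed in, with the robot touching nothing.
It also fails if it takes over 43 s, if anything falls off the work surface, if the arm or the gripper's body presses on something with over 40 N, if the wrist force passes 120 N, or if a joint passes its speed limit or range.

## Working session

There is one attempt and no reset: what is moved stays moved. The work goes in short steps, Python scripts to look and compute and a shell command to move; the robot and the scene stay as the last step left them, time stands still between calls to the robot, and variables do not carry over. Pictures are saved under pics/ and viewed, on a budget of 10 in all, crops included, one or two more only if the job needs it, and the job is handed in when it is done.

```bash
mkdir -p pics
cat > h.py <<'E'
import numpy as np, cv2
from station import manip
from scipy.spatial.transform import Rotation as R
def save(name,fn,crop=None,scale=1):
    P=manip.camera_params(name); im=manip.snapshot(name)[:,:,::-1]
    np.savez('pics/'+fn+'.npz',im=im,**{k:P[k] for k in('fx','fy','cx','cy','pose')})
    if crop: im=im[crop[1]:crop[3],crop[0]:crop[2]]
    cv2.imwrite('pics/'+fn+'.png',cv2.resize(im,None,fx=scale,fy=scale,interpolation=cv2.INTER_CUBIC)); return P
def proj(P,X):
    T=np.array(P['pose']); p=(np.atleast_2d(X)-T[:3,3])@T[:3,:3]
    return np.c_[P['cx']+P['fx']*p[:,0]/-p[:,2],P['cy']+P['fy']*-p[:,1]/-p[:,2]]
def ray(P,uv):
    T=np.array(P['pose']); d=T[:3,:3]@np.array([(uv[0]-P['cx'])/P['fx'],-(uv[1]-P['cy'])/P['fy'],-1]); return T[:3,3],d/np.linalg.norm(d)
def onz(P,uv,z):
    o,d=ray(P,uv); return o+d*(z-o[2])/d[2]
E
python3 - <<'E'
from h import *
for n in('top','side'):
    P=save(n,n+'0'); print(n,{k:np.round(v,3).tolist() for k,v in P.items()})
s=manip.sense(); print(s['tcp_pos'],s['tool_rot'],manip.tcp_to_grasp,s['t'])
E
```

```text
top {'fx': 494.654, 'fy': 494.654, 'cx': 319.209, 'cy': 207.048, 'pose': [[-0.019, 0.985, -0.173, 0.279], [-1.0, -0.021, -0.01, -0.224], [-0.014, 0.172, 0.985, 1.748], [0.0, 0.0, 0.0, 1.0]]}
side {'fx': 364.36, 'fy': 364.36, 'cx': 322.425, 'cy': 195.424, 'pose': [[-0.929, 0.265, -0.26, 0.223], [-0.371, -0.641, 0.672, 0.624], [0.011, 0.72, 0.694, 0.973], [0.0, 0.0, 0.0, 1.0]]}
[0.24921579 0.57249829 0.23043676] [ 2.03939740e-01  9.78982984e-01 -8.83633989e-04 -3.45445937e-04] 0.0187 0.1
```

View pics/top0.png

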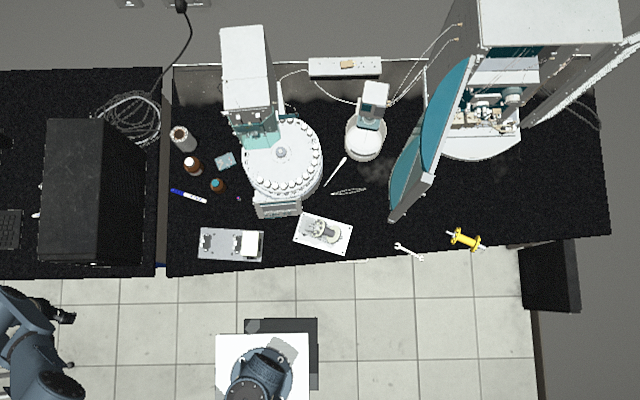

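View pics/side0.png

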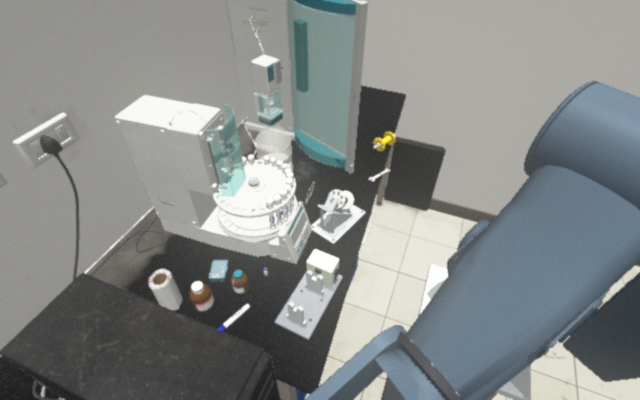

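Top shows the stand (230,245) and the cradle with the rotor (323,233). Side shows the stand at (310,300) and the cradle at (338,215). Next I'll enlarge both.

Run:
```python
from h import *
t=np.load('pics/top0.npz');s=np.load('pics/side0.npz')
a=cv2.resize(t['im'][205:270,190:360],None,fx=4.7,fy=4.7,interpolation=cv2.INTER_CUBIC)
b=cv2.resize(s['im'][180:255,300:375],None,fx=3.7,fy=3.7,interpolation=cv2.INTER_CUBIC)
c=cv2.resize(s['im'][245:340,270:350],None,fx=2.92,fy=2.92,interpolation=cv2.INTER_CUBIC)
h=min(b.shape[0],c.shape[0]);lo=np.hstack([b[:h],c[:h]]);lo=np.pad(lo,((0,0),(0,a.shape[1]-lo.shape[1]),(0,0)))
cv2.imwrite('pics/crop.png',np.vstack([a,lo]));print(a.shape,b.shape,c.shape)
for uv in((198,232),(263,234),(261,262),(197,258),(300,211),(353,227),(346,255),(293,239)): print(uv,onz(t,uv,.01).round(3))
print(proj(t,[[0,0,0],manip.sense()['tcp_pos']]))
```

```text
(306, 799, 3) (278, 278, 3) (277, 234, 3)
(198, 232) [0.503 0.225 0.01 ]
(263, 234) [ 0.492 -0.006  0.01 ]
(261, 262) [0.393 0.001 0.01 ]
(197, 258) [0.411 0.227 0.01 ]
(300, 211) [ 0.571 -0.138  0.01 ]
(353, 227) [ 0.51  -0.324  0.01 ]
(346, 255) [ 0.412 -0.297  0.01 ]
(293, 239) [ 0.472 -0.112  0.01 ]
[[261.62186933 378.62372442]
 [ 63.16627296 308.78912339]]
```

View pics/crop.png

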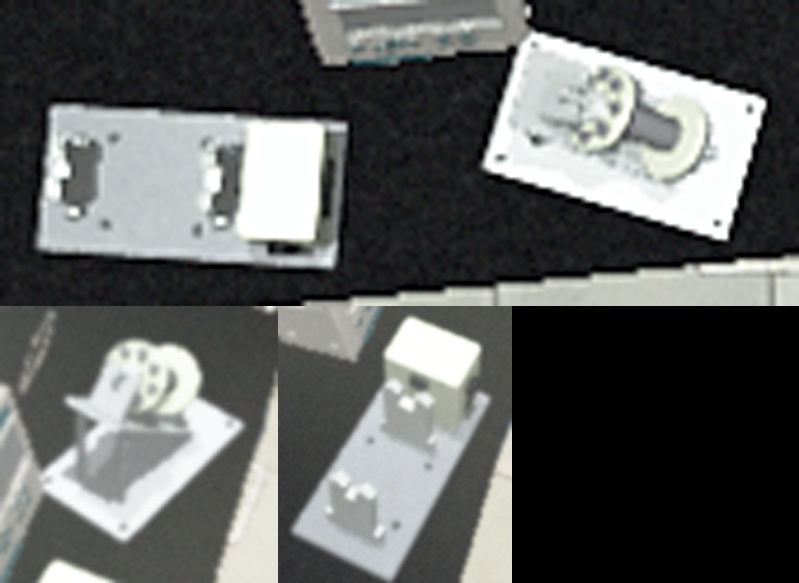

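The crops show the cradle base corners (read as top-picture pixels) near (302,212), (353,226), (345,256) and (293,241). Stand base corners are near (201,227), (264,231), (261,262) and (198,258). Both base sizes come out close to the given dimensions. I'll move over the stand and use the wrist camera.

```bash
python3 -m crank '[[[-33.9,-35.4,-9],70],[[-33.9,-35.4,-9],70],[[-33.9,-35.4,-9],70],[[-33.9,-35.4,-9],70],[[-33.9,-35.4,-9],70],[[-33.9,-35.4,-9],70],[[-33.9,-35.4,-9],70],[[-33.9,-35.4,-9],70],[[-33.9,-35.4,-9],70],[[-33.9,-35.4,-9],70]]' 8.54
python3 -m crank '[[[0,0,0],0],[[0,0,0],0],[[0,0,0],0]]'
python3 - <<'E'
from h import *
P=save('wrist','w1');print(np.round(P['pose'],3),P['fx'],P['cx'],P['cy']);print(manip.sense()['tcp_pos'],R.from_quat(manip.sense()['tool_rot']).as_matrix().round(3))
E
```

```text
t: 1.1
tcp_pos: [0.419, 0.1111, 0.3216]
tool_rot: [0.729, 0.685, -0.0, -0.0]
force: [0.9, 0.4, 0.2]
finger_gap: 0.999
t: 1.4
tcp_pos: [0.418, 0.1138, 0.3208]
tool_rot: [0.728, 0.685, -0.0, -0.001]
force: [0.8, 0.6, -0.4]
finger_gap: 1.0
[[ 0.998  0.058  0.019  0.423]
 [-0.061  0.956  0.287  0.187]
 [-0.002 -0.287  0.958  0.463]
 [ 0.     0.     0.     1.   ]] 288.1709143653165 322.56458624861045 201.48881252182989
[0.41790101 0.1141951  0.32075757] [[ 0.06   0.998 -0.002]
 [ 0.998 -0.06   0.   ]
 [ 0.    -0.002 -1.   ]]
```

View pics/w1.png

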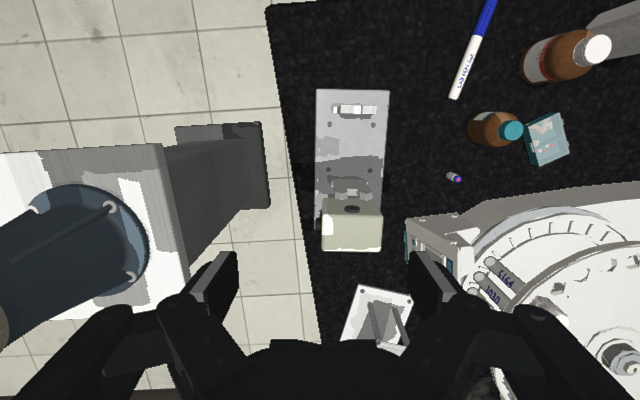

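The wrist view shows the whole stand at columns 316–390, rows 90–250. Now I'll view the cradle the same way.

```bash
python3 -m crank '[[[-32,7.1,0],14.5],[[-32,7.1,0],14.5],[[-32,7.1,0],14.5],[[-32,7.1,0],14.5],[[-32,7.1,0],14.5],[[-32,7.1,0],14.5],[[-32,7.1,0],14.5],[[-32,7.1,0],14.5],[[-32,7.1,0],14.5]]'
python3 - <<'E'
from h import *
P=save('wrist','w2');s=manip.sense();print(s['tcp_pos'],s['t'])
c=proj(P,[[.491,-.218,.1]])[0];print(c)
w=np.load('pics/w1.npz')['im'];a=np.rot90(w[82:260,310:396]);x0,y0=int(c[0])-75,max(0,int(c[1])-65)
b=P and np.load('pics/w2.npz')['im'][y0:y0+130,x0:x0+150]; print(x0,y0)
f=lambda i,k:cv2.resize(i,None,fx=k,fy=k,interpolation=cv2.INTER_CUBIC)
cv2.imwrite('pics/c1.png',f(a,4.4));cv2.imwrite('pics/c2.png',f(b,4.5))
E
```

```text
t: 2.35
tcp_pos: [0.4701, -0.2091, 0.3205]
tool_rot: [0.809, 0.588, -0.0, -0.001]
force: [-0.1, 0.5, -0.2]
finger_gap: 1.003
[ 0.46994552 -0.20851951  0.32071003] 2.4
[340.39010152 176.9132236 ]
265 111
```

View pics/c1.png

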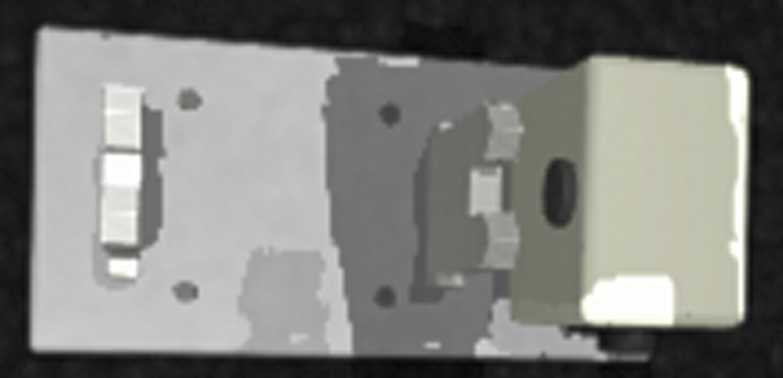

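View pics/c2.png

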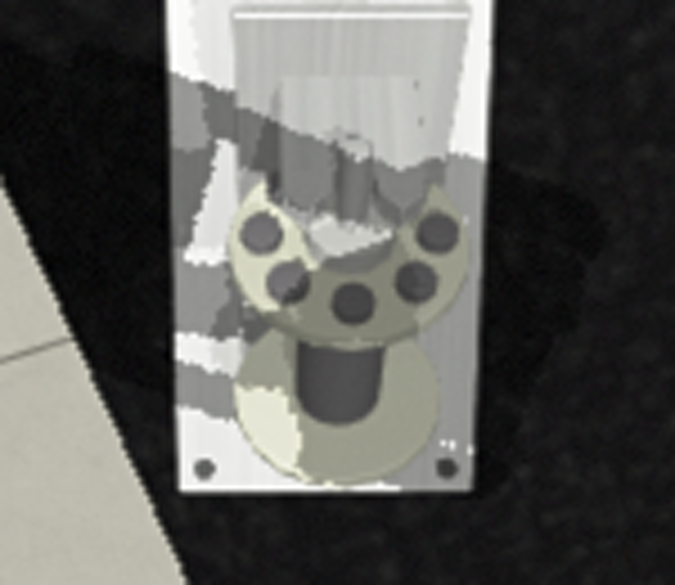

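c1 gives the narrow slot bottom at crop (121,168), the wide slot bottom at (486,191), and the housing top corners at (588,57), (748,66), (744,326) and (580,322). c2 gives the thin disc with sides at columns 230 and 468 and its bottom at row 348. The thick disc has sides at columns 236 and 438 and its bottom at row 485, and the sleeve arc bottom is at (340,424). I'll fit the poses from these.

```bash
cat > fit.py <<'E'
from h import *
from scipy.optimize import least_squares
P1=np.load('pics/w1.npz');P2=np.load('pics/w2.npz')
px1=lambda a:((310+85-((a[1]+.5)/4.4-.5)),82+(a[0]+.5)/4.4-.5)
n=onz(P1,px1((121,168)),.076);w=onz(P1,px1((486,191)),.073)
print('narrow',n.round(4),'wide',w.round(4),'dist',np.linalg.norm((n-w)[:2]),'yaw y axis',np.degrees(np.arctan2(*(n-w)[:2])))
H=np.array([onz(P1,px1(a),.098) for a in((588,57),(748,66),(744,326),(580,322))])
print('housing c',H.mean(0).round(4),'len',[np.linalg.norm(H[i]-H[i-1]).round(4) for i in range(4)])
hy=(H[0]+H[3]-H[1]-H[2])[:2];print('housing yaws',np.degrees(np.arctan2(*hy)),np.degrees(np.arctan2(*((H[0]+H[1]-H[2]-H[3])[[1,0]]*[1,1]))))
S=lambda s:(s+.5)/4.5-.5
th=np.linspace(0,2*np.pi,721)
def ring(p,s,r):
    x,y,yaw,z,t=p;d=np.array([np.cos(t)*np.cos(yaw),np.cos(t)*np.sin(yaw),-np.sin(t)])
    a=np.array([-np.sin(yaw),np.cos(yaw),0]);b=np.cross(d,a)
    return proj(P2,np.array([x,y,z])+s*d+r*(np.cos(th)[:,None]*a+np.sin(th)[:,None]*b))
obs=np.array([265+S(230),265+S(468),111+S(348),265+S(236),265+S(438),111+S(485),111+S(424)])
def mod(p):
    A=np.vstack([ring(p,-.032,.032),ring(p,-.038,.032)]);B=np.vstack([ring(p,.032,.032),ring(p,.038,.032)]);C=ring(p,.032,.013)
    return np.array([A[:,0].min(),A[:,0].max(),A[:,1].max(),B[:,0].min(),B[:,0].max(),B[:,1].max(),C[:,1].max()])
y0=np.radians(-108)
for k in(3,4):
    f=lambda q:mod(np.r_[q,[.1,np.radians(40)][k-3:]])-obs
    r=least_squares(f,np.r_[.491,-.218,y0,.1,.7][:k]);print(k,r.x.round(4),np.degrees(r.x[2]),r.fun.round(2))
E
python3 fit.py; python3 -c "
from h import *
s=manip.sense();print(s['tcp_pos'],R.from_quat(s['tool_rot']).as_matrix().round(4))"
```

```text
narrow [0.467  0.1918 0.076 ] wide [0.4572 0.0818 0.073 ] dist 0.11041115323878879 yaw y axis 5.113771867211793
housing c [0.4526 0.0307 0.098 ] len [np.float64(0.0807), np.float64(0.0537), np.float64(0.0823), np.float64(0.0549)]
housing yaws 3.9694648696063553 -4.8275911629034605
3 [ 0.4891 -0.2251 -1.8817] -107.81524814302043 [-0.77  0.83  0.03 -0.82  0.74  0.44 -0.39]
4 [ 0.4888 -0.2281 -1.882   0.0901] -107.8290757988753 [ 0.01 -0.    0.42 -0.2   0.19 -0.02 -0.48]
[ 0.46994552 -0.20851951  0.32071003] [[ 0.3075  0.9516 -0.0015]
 [ 0.9516 -0.3075  0.0018]
 [ 0.0012 -0.002  -1.    ]]
```

```bash
python3 -m crank '[[[-2.1,2.4,5],0],[[-2.1,2.4,10],0],[[-2.1,2.4,14],0],[[-2.1,2.4,16],0],[[-2.1,2.4,18],0],[[-2.1,2.4,20],0],[[-2.1,2.4,21.5],0],[[-2.1,2.4,23],0],[[-2.1,2.4,24],0],[[-2.1,2.4,24],0]]'
python3 - <<'E'
from h import *
im=[]
for n in('wrist','side'):
    P=save(n,'g_'+n)
w=np.load('pics/g_wrist.npz')['im'];s=np.load('pics/g_side.npz')['im'][150:270,270:400]
cv2.imwrite('pics/g.png',np.hstack([cv2.resize(w[100:400,150:500],(525,450)),np.pad(cv2.resize(s,(270,250),interpolation=cv2.INTER_CUBIC),((0,200),(0,0),(0,0)))]))
x=manip.sense();print(x['tcp_pos'],x['force'],x['t'])
E
```

```text
t: 3.4
tcp_pos: [0.4859, -0.2359, 0.0804]
tool_rot: [0.809, 0.588, -0.0, -0.001]
force: [-0.1, -0.1, 0.5]
finger_gap: 1.002
[ 0.48675494 -0.23723892  0.08168719] [ 0.72877376 -0.63498469 -0.53303748] 3.5
```

View pics/g.png

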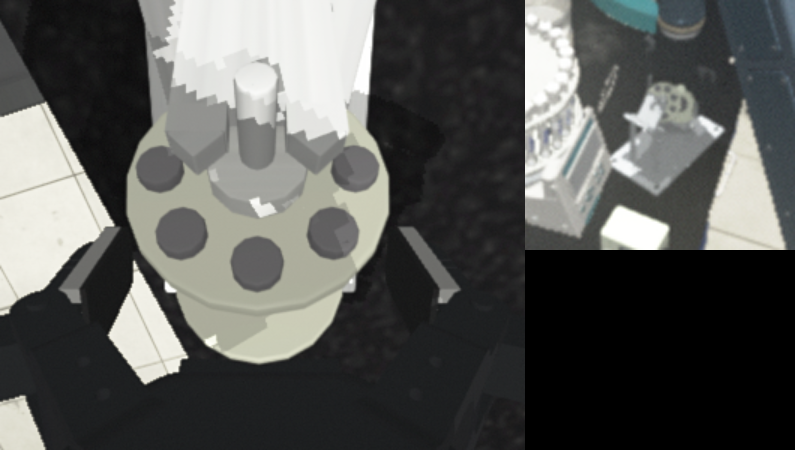

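The rotor sits centred between the open fingers: the disc spans crop columns 126–390 with its bottom at row 312, and the thin journal's end face is at (256,80). I'll refit from this close view.

```bash
cat > fit2.py <<'E'
from h import *
from scipy.optimize import least_squares
P=np.load('pics/g_wrist.npz');th=np.linspace(0,2*np.pi,721)
def ring(p,s,r):
    x,y,yaw,z,t=p;d=np.array([np.cos(t)*np.cos(yaw),np.cos(t)*np.sin(yaw),-np.sin(t)])
    a=np.array([-np.sin(yaw),np.cos(yaw),0]);b=np.cross(d,a)
    return proj(P,np.array([x,y,z])+s*d+r*(np.cos(th)[:,None]*a+np.sin(th)[:,None]*b))
U=lambda u:150+u/1.5;V=lambda v:100+v/1.5
obs=np.array([U(126),U(390),V(312),U(236),U(277),V(62),V(216),V(362)])
def mod(p):
    A=np.vstack([ring(p,-.032,.032),ring(p,-.038,.032)]);B=ring(p,-.072,.004);C=ring(p,-.046,.012);D=np.vstack([ring(p,.032,.032),ring(p,.038,.032)])
    return np.array([A[:,0].min(),A[:,0].max(),A[:,1].max(),B[:,0].min(),B[:,0].max(),B[:,1].min(),C[:,1].max(),D[:,1].max()])
for k in(3,5):
    f=lambda q:mod(np.r_[q,[.1,np.radians(40)][k-3:]])-obs
    r=least_squares(f,np.r_[.489,-.226,-1.88,.1,.7][:k]);print(k,r.x.round(4),np.degrees(r.x[2:]).round(1),r.fun.round(2))
E
python3 fit2.py
```

```text
3 [ 0.489  -0.2273 -1.8786] [-107.6] [-2.03  2.06  6.29 -1.63  1.59 -0.35 -6.44  2.96]
5 [ 0.4888 -0.2279 -1.8787  0.0975  0.7056] [-107.6    5.6   40.4] [ 0.13 -0.13  3.78 -1.15  1.15  2.62 -6.66 -0.21]
```

The refit puts the rotor's middle at (0.489, -0.2275), which agrees with the first fit. The grasp is about 9 mm downhill of it, inside the clear window. Closing the gripper.

```bash
python3 -m crank '[[[0,0,0],0],[[0,0,0],0],[[0,0,0],0],[[0,0,0],0],[[0,0,0],0],[[0,0,0],0],[[0,0,0],0],[[0,0,0],0]]' 0 60
```

```text
t: 4.3
tcp_pos: [0.4863, -0.2381, 0.0819]
tool_rot: [0.809, 0.588, -0.0, 0.0]
force: [-1.0, 1.1, 5.7]
finger_gap: 0.277
```

The gap reads 23.7 mm, not 26, and there is an upward push of about 6 N. The pads may be above the axle. I'll reopen slightly, go 3.5 mm lower and grip again.

```bash
python3 -m crank '[[[0,0,0],0],[[0,0,0],0],[[0,0,0.2],0],[[0,0,0.35],0],[[0,0,0.35],0]]' 5
python3 -m crank '[[[0,0,0],0],[[0,0,0],0],[[0,0,0],0],[[0,0,0],0],[[0,0,0],0],[[0,0,0],0]]' 0 60
```

```text
t: 4.8
tcp_pos: [0.4862, -0.238, 0.0774]
tool_rot: [0.809, 0.587, -0.0, -0.0]
force: [-0.7, -0.3, 0.9]
finger_gap: 0.587
t: 5.4
tcp_pos: [0.4865, -0.2381, 0.078]
tool_rot: [0.809, 0.588, 0.0, 0.0]
force: [-0.2, 0.6, 3.4]
finger_gap: 0.285
```

```bash
python3 -m crank '[[[-0.2,0,-0.25],0],[[-0.5,0,-0.6],0],[[-0.8,0,-0.95],0],[[-1.1,0,-1.3],0],[[-1.4,0,-1.65],0],[[-1.7,0,-2.0],0],[[-1.9,0,-2.3],0],[[-1.9,0,-3],0],[[-1.9,0,-5],0],[[-1.9,0,-5],0]]'
python3 - <<'E'
from h import *
P=save('wrist','l1',(150,60,510,400),1.5);x=manip.sense();print(x['tcp_pos'],x['force'],x['ft_torque'],x['t'])
E
```

```text
t: 6.4
tcp_pos: [0.482, -0.2572, 0.13]
tool_rot: [0.809, 0.588, 0.001, 0.003]
force: [0.6, -0.8, -1.8]
finger_gap: 0.283
[ 0.48141353 -0.25679063  0.12903633] [ 0.37483844  0.94751452 -3.22951655] [ 0.02807239 -0.04900712  0.03178152] 6.45
```

View pics/l1.png

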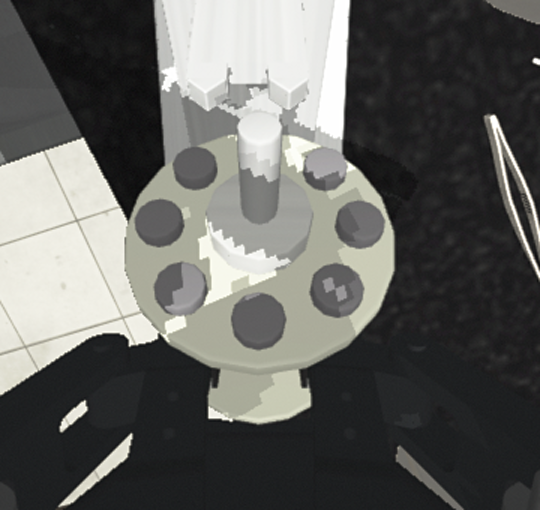

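The rotor is held and clear of the cradle, slots empty. Disc sides are at columns 125 and 395, top row 132, bottom 372; the thin tip spans columns 237–281 with its top at row 111; the collar spans 206–312 with its bottom at 272. Next I'll fit its pose in the hand.

```bash
cat > fit3.py <<'E'
from h import *
from scipy.optimize import least_squares
P=np.load('pics/l1.npz');th=np.linspace(0,2*np.pi,721)
def ring(p,s,r):
    x,y,yaw,z,t=p;d=np.array([np.cos(t)*np.cos(yaw),np.cos(t)*np.sin(yaw),-np.sin(t)])
    a=np.array([-np.sin(yaw),np.cos(yaw),0]);b=np.cross(d,a)
    return proj(P,np.array([x,y,z])+s*d+r*(np.cos(th)[:,None]*a+np.sin(th)[:,None]*b))
U=lambda u:150+u/1.5;V=lambda v:60+v/1.5
obs=np.array([U(125),U(395),V(372),V(132),U(237),U(281),V(111),U(206),U(312),V(272)])
def mod(p):
    A=np.vstack([ring(p,-.032,.032),ring(p,-.038,.032)]);B=ring(p,-.072,.004);C=np.vstack([ring(p,-.046,.012),ring(p,-.038,.012)])
    return np.array([A[:,0].min(),A[:,0].max(),A[:,1].max(),A[:,1].min(),B[:,0].min(),B[:,0].max(),B[:,1].min(),C[:,0].min(),C[:,0].max(),C[:,1].max()])
f=lambda q:mod(q)-obs
s=np.array([.481,-.2568,.129]);d=np.array([-.306,-.952])
r=least_squares(f,np.r_[.484,-.245,-1.88,.148,.7]);p=r.x;print(p.round(4),np.degrees(p[2:]).round(1),r.fun.round(2))
print('h of grip',(s[:2]-p[:2])@d,'lateral',(s[:2]-p[:2])@[.952,-.306],'mid z above tcp',p[3]-s[2])
E
python3 fit3.py
```

```text
[ 0.4858 -0.2473 -1.8753  0.1489  0.6858] [-107.4    8.5   39.3] [ 0.15 -0.54 -0.3  -0.13 -0.55  0.39 -0.32  0.16  0.42  0.82]
h of grip 0.01050456370592675 lateral -0.0016550245474465349 mid z above tcp 0.019862229050184588
```

The fit is good: tilt 39.3°, middle 10.5 mm uphill of the grip and 19.9 mm above the TCP. Next is lifting and carrying it over to the stand.

```bash
python3 -m crank '[[[0,0,-3],0],[[0,0,-6.5],0],[[0,0,-9.5],0],[[3.5,-1.4,-9.5],0],[[7.4,-2.9,-9.5],0],[[11.4,-4.5,-9.5],0],[[15.4,-6,-9.5],0],[[19.4,-7.6,-9.5],0],[[23.4,-9.2,-9.5],0],[[27.2,-10.7,-9.5],0]]'
python3 -m crank '[[[3.5,-1.4,0],-6],[[6,-2.3,0],-12.7],[[7.45,-2.9,0],-12.7],[[7.45,-2.9,0],-12.7],[[7.45,-2.9,0],-12.7]]'
python3 - <<'E'
from h import *
s=manip.sense();M=R.from_quat(s['tool_rot']).as_matrix();print(s['tcp_pos'],s['force'],M[:,0].round(4))
d=np.array([.4585,.1147,.145])-s['tcp_pos'];print((M.T@d*100).round(2))
E
```

```text
t: 7.45
tcp_pos: [0.4619, 0.0375, 0.2222]
tool_rot: [0.809, 0.588, -0.0, -0.001]
force: [0.4, -0.5, -1.7]
finger_gap: 0.283
t: 7.95
tcp_pos: [0.458, 0.1155, 0.2223]
tool_rot: [0.739, 0.674, -0.001, -0.0]
force: [0.8, 1.1, -3.5]
finger_gap: 0.283
[0.45798643 0.11546989 0.22227309] [ 0.79022319  1.06357851 -3.51451918] [ 9.180e-02  9.958e-01 -6.000e-04]
[-0.07  0.07  7.73]
```

```bash
python3 -m crank '[[[-0.1,0.1,2.5],0],[[-0.1,0.1,5],0],[[-0.1,0.1,6.7],0],[[-0.1,0.1,7.4],0],[[-0.1,0.1,7.4],0],[[-0.1,0.1,7.4],0]]'
python3 - <<'E'
from h import *
save('wrist','p_w');save('side','p_s');save('top','p_t')
w=np.load('pics/p_w.npz')['im'];s=np.load('pics/p_s.npz')['im'][225:345,250:370];t=np.load('pics/p_t.npz')['im'][215:275,190:275]
a=cv2.resize(w[0:400,200:440],(360,600));b=cv2.resize(s,(420,420),interpolation=cv2.INTER_CUBIC)
c=cv2.resize(t,(255,180),interpolation=cv2.INTER_CUBIC);c=np.pad(c,((0,0),(0,165),(0,0)))
cv2.imwrite('pics/p.png',np.hstack([a,np.vstack([b,c])]))
x=manip.sense();print(x['tcp_pos'],x['force'],x['t'])
E
```

```text
t: 8.55
tcp_pos: [0.4601, 0.1138, 0.1493]
tool_rot: [0.74, 0.673, 0.0, 0.0]
force: [-1.0, 0.1, -1.5]
finger_gap: 0.282
[0.46017771 0.11419213 0.14968664] [-0.73568133  0.57919931 -2.6325466 ] 8.7
```

View pics/p.png

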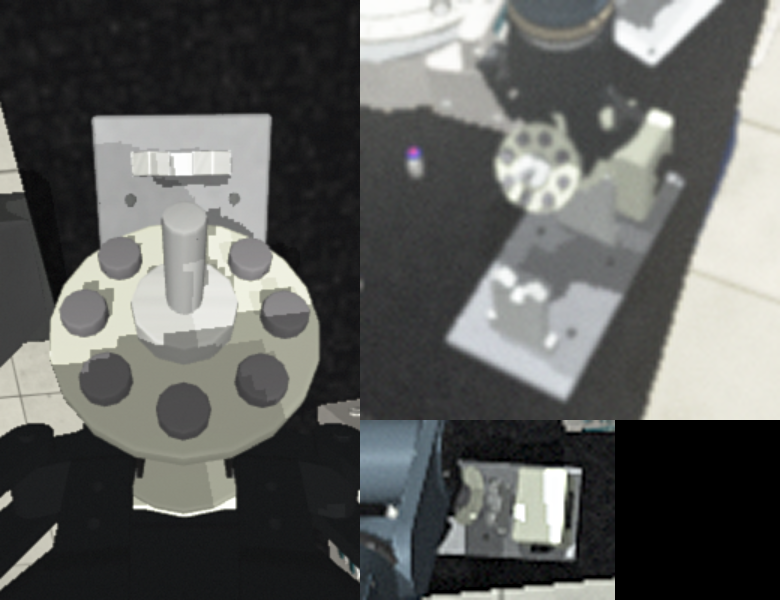

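In the wrist view the narrow slot bottom is at crop (181,163), the thin tip spans columns 162–207 with its top at row 203, and the disc spans 49–320 with its bottom at 462. The axle lies nearly in line with the slot. Next I'll compute the position relative to the stand.

```bash
sed -e "s#pics/l1#pics/p_w#" -e "s#150+u/1.5#200+u/1.5#;s#60+v/1.5#v/1.5#" -e "s#^obs=.*#obs=np.array([U(49),U(320),V(462),V(222),U(162),U(207),V(203),U(132),U(238),V(361)])#" -e "/^s=np/d;/^print('h/d" -e "s#np.r_\[.484,-.245,-1.88,.148,.7\]#np.r_[.46,.125,-1.65,.169,.7]#" fit3.py > fit4.py
cat >> fit4.py <<'E'
n=onz(P,(U(181),V(163)),.076);print('narrow',n.round(4))
s=np.array([.4601,.1140,.1495]);a=np.radians(4.8);ey=np.array([np.sin(a),np.cos(a)]);ex=np.array([ey[1],-ey[0]])
o=np.array([.462,.137]);d=p[:2]-o;print('mid in stand x,y',d@ex,d@ey,'narrow in stand',(n[:2]-o)@ex,(n[:2]-o)@ey,'tcp->mid',p[:2]-s[:2],p[3]-s[2],'axis yaw err',np.degrees(p[2])+94.8)
E
python3 fit4.py
```

```text
[ 0.4617  0.1244 -1.6612  0.1677  0.6971] [-95.2   9.6  39.9] [ 0.95 -0.64 -0.28 -0.52 -0.09  0.22 -0.77 -0.34 -0.13  1.67]
narrow [0.4664 0.1914 0.076 ]
mid in stand x,y 0.0007317331858458909 -0.012554240844389131 narrow in stand -0.0001241419500619 0.05461541116310172 tcp->mid [0.00157866 0.01042856] 0.018230188268541975 axis yaw err -0.37752637730999083
```

Alignment is within 1 mm and 0.4°. Now I lower the thick journal into the wide slot.

```bash
python3 -m crank '[[[0,-0.07,0.8],-0.4],[[0,-0.07,1.6],-0.4],[[0,-0.07,2.4],-0.4],[[0,-0.07,3.1],-0.4],[[0,-0.07,3.7],-0.4],[[0,-0.07,4.1],-0.4],[[0,-0.07,4.3],-0.4],[[0,-0.07,4.3],-0.4]]' - 40
```

```text
t: 9.5
tcp_pos: [0.4588, 0.1144, 0.1056]
tool_rot: [0.737, 0.676, -0.0, -0.0]
force: [0.7, 0.2, -3.5]
finger_gap: 0.289
```

```bash
python3 -m crank '[[[0,0,0.1],0],[[0,0,0.2],0],[[0,0,0.3],0],[[0,0,0.4],0],[[0,0,0.4],0]]' - 30
```

```text
t: 10.0
tcp_pos: [0.4588, 0.1144, 0.1018]
tool_rot: [0.737, 0.676, 0.0, 0.0]
force: [-0.0, 0.3, -2.9]
finger_gap: 0.283
```

```bash
python3 -m crank '[[[0,0,0.1],0],[[0,0,0.2],0],[[0,0,0.3],0],[[0,0,0.3],0]]'; python3 -m crank '[[[0,0,0.1],0],[[0,0,0.2],0],[[0,0,0.3],0],[[0,0,0.3],0]]'
```

```text
t: 10.4
tcp_pos: [0.4589, 0.1141, 0.099]
tool_rot: [0.737, 0.676, -0.0, 0.0]
force: [-1.6, -2.2, 1.6]
finger_gap: 0.279
t: 10.8
tcp_pos: [0.4593, 0.1139, 0.0969]
tool_rot: [0.737, 0.676, 0.0, 0.001]
force: [-1.6, -2.3, 10.4]
finger_gap: 0.286
```

Contact at TCP z ≈ 0.0995. Next I pivot the rotor level about the seated thick end, following the worked-out arc with a light grip.

```bash
python3 -m crank '[[[0.1,0,0.05],0],[[0.2,0,0.15],0],[[0.3,0,0.3],0],[[0.41,0,0.46],0],[[0.41,0,0.46],0]]' - 20;  python3 -m crank '[[[0.1,0,0.2],0],[[0.2,0,0.5],0],[[0.3,0,0.84],0],[[0.3,0,0.84],0]]'
```

```text
t: 11.3
tcp_pos: [0.4592, 0.1176, 0.0913]
tool_rot: [0.736, 0.676, -0.001, 0.001]
force: [-0.5, -6.4, 3.9]
finger_gap: 0.283
t: 11.7
tcp_pos: [0.4595, 0.1213, 0.0828]
tool_rot: [0.737, 0.676, -0.0, 0.0]
force: [-0.3, -3.7, 2.8]
finger_gap: 0.284
```

Forces stay low. Checking the tilt before the last part.

Run:
```python
from h import *
save('wrist','q_w');save('side','q_s')
w=np.load('pics/q_w.npz')['im'];s=np.load('pics/q_s.npz')['im'][225:345,250:370]
a=cv2.resize(w[0:400,200:440],(360,600));b=cv2.resize(s,(420,420),interpolation=cv2.INTER_CUBIC);b=np.pad(b,((0,180),(0,0),(0,0)))
cv2.imwrite('pics/q.png',np.hstack([a,b]))
```

```text
(no output)
```

View pics/q.png

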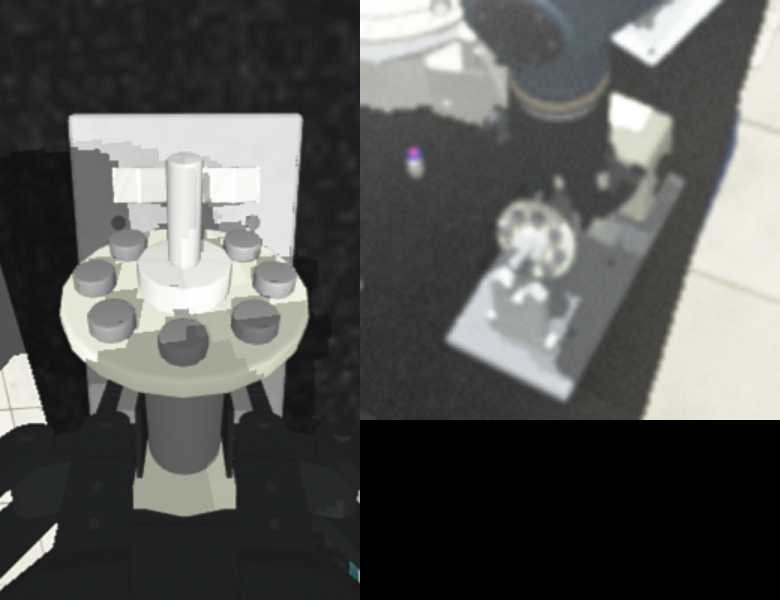

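The thin journal stands over the narrow slot: tip centre at column 183, plate centre at 186. Quick refit of the tilt and position.

```bash
sed -e "s#pics/p_w#pics/q_w#" -e "s#^obs=.*#obs=np.array([U(61),U(309),V(396),V(228),U(166),U(202),V(152),U(138),U(230),V(312)])#" -e "s#np.r_\[.46,.125,-1.65,.169,.7\]#np.r_[.46,.134,-1.65,.1,.35]#" -e "s#^n=.*#n=onz(P,(U(186),V(185)),.0985)#" -e "s#s=np.array(.*1495\])#s=np.array([.4595,.1213,.0828])#" fit4.py > fit5.py; python3 fit5.py
```

```text
[ 0.461   0.1307 -1.6502  0.0998  0.3686] [-94.5   5.7  21.1] [ 0.05 -0.44 -0.94 -0.16 -0.37  0.21 -0.2  -0.65  1.24  1.39]
mid in stand x,y -0.00045496426195157944 -0.0063895699653218575 narrow in stand -0.0001501232109891257 0.05436002203232967 tcp->mid [0.00151197 0.00937091] 0.016988062443958965 axis yaw err 0.2523647961776305
```

Tilt is 21° and the middle is at stand y = -6.4 mm, about 3 mm farther out than planned. I'll correct that while lowering.

```bash
python3 -m crank '[[[0.15,0,0.05],0],[[0.3,0,0.15],0],[[0.4,0,0.35],0],[[0.45,0,0.6],0],[[0.5,0,0.85],0],[[0.5,0,0.85],0]]';  python3 -m crank '[[[0.04,0,0.15],0],[[0.08,0,0.3],0],[[0.08,0,0.45],0],[[0.08,0,0.55],0],[[0.08,0,0.55],0]]'
```

```text
t: 12.4
tcp_pos: [0.46, 0.1271, 0.0744]
tool_rot: [0.737, 0.676, 0.001, -0.0]
force: [-0.5, 0.6, 4.9]
finger_gap: 0.282
t: 12.9
tcp_pos: [0.4604, 0.1284, 0.0692]
tool_rot: [0.737, 0.676, 0.001, -0.0]
force: [-0.1, 2.4, 5.7]
finger_gap: 0.284
```

Lowering in small steps until the second end bottoms and the force rises.

```bash
python3 -m crank '[[[0,0,0.1],0],[[0,0,0.15],0],[[0,0,0.15],0]]';  python3 -m crank '[[[0,0,0.1],0],[[0,0,0.15],0],[[0,0,0.15],0]]'
```

```text
t: 13.2
tcp_pos: [0.4605, 0.1285, 0.0678]
tool_rot: [0.737, 0.676, 0.001, -0.0]
force: [0.5, 3.6, 6.0]
finger_gap: 0.284
t: 13.5
tcp_pos: [0.4605, 0.1286, 0.0664]
tool_rot: [0.737, 0.675, 0.001, -0.0]
force: [-0.3, 5.0, 7.7]
finger_gap: 0.281
```

Run:
```python
from h import *
save('wrist','r_w');save('side','r_s')
w=np.load('pics/r_w.npz')['im'];s=np.load('pics/r_s.npz')['im'][225:345,250:370]
a=cv2.resize(w[0:400,200:440],(360,600));b=cv2.resize(s,(420,420),interpolation=cv2.INTER_CUBIC);b=np.pad(b,((0,180),(0,0),(0,0)))
cv2.imwrite('pics/r.png',np.hstack([a,b]))
```

```text
(no output)
```

View pics/r.png

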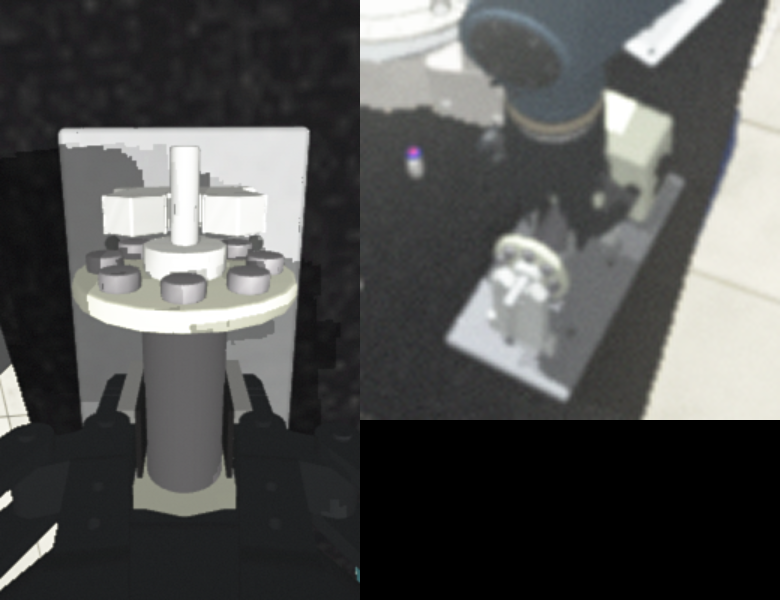

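The thin journal (columns 171–200) has entered the narrow slot. I'll fit the remaining tilt.

```bash
sed -e "s#pics/q_w#pics/r_w#" -e "s#^obs=.*#obs=np.array([U(75),U(300),V(333),V(240),U(171),U(200),V(146),U(145),U(225),V(279)])#" -e "s#np.r_\[.46,.134,-1.65,.1,.35\]#np.r_[.46,.134,-1.65,.085,.1]#" -e "s#^n=.*#n=onz(P,(U(184),V(190)),.0985)#" -e "s#s=np.array(.*0828\])#s=np.array([.4605,.1286,.0664])#" -e "s#^f=lambda.*#k=[0,1,2,4,5,6,7,8,9];f=lambda q:(mod(q)-obs)[k]#" fit5.py > fit6.py; python3 fit6.py
```

```text
[ 0.4628  0.137  -1.6464  0.0805  0.0732] [-94.3   4.6   4.2] [ 0.06 -1.18 -0.55 -0.51  0.13 -0.48 -0.4   1.96  1.12]
mid in stand x,y 0.0007824821111049457 6.922703046377544e-05 narrow in stand -0.0001947519767564604 0.060832773435421934 tcp->mid [0.00228553 0.00840351] 0.01412311549520899 axis yaw err 0.4701670187711926
```

About 4° remains and the middle is centred along y. Lowering on.

```bash
python3 -m crank '[[[0,0,0.1],0],[[0,0,0.15],0],[[0,0,0.15],0]]';  python3 -m crank '[[[0,0,0.1],0],[[0,0,0.15],0],[[0,0,0.15],0]]'
```

```text
t: 13.9
tcp_pos: [0.4606, 0.1287, 0.0649]
tool_rot: [0.737, 0.675, 0.002, -0.0]
force: [-0.1, 4.2, 6.6]
finger_gap: 0.28
t: 14.2
tcp_pos: [0.4606, 0.1288, 0.0633]
tool_rot: [0.737, 0.675, 0.002, -0.0]
force: [-0.4, 5.3, 6.6]
finger_gap: 0.279
```

```bash
python3 -m crank '[[[0,0,0.07],0],[[0,0,0.1],0],[[0,0,0.1],0]]';  python3 -m crank '[[[0,0,0.07],0],[[0,0,0.1],0],[[0,0,0.1],0]]'
```

```text
t: 14.5
tcp_pos: [0.4607, 0.1288, 0.0628]
tool_rot: [0.737, 0.675, 0.002, 0.0]
force: [-0.0, 5.5, 9.9]
finger_gap: 0.284
t: 14.8
tcp_pos: [0.4607, 0.1288, 0.0627]
tool_rot: [0.737, 0.675, 0.002, 0.0]
force: [-2.1, 5.8, 18.8]
finger_gap: 0.284
```

Both ends have bottomed: the force steps up with no further descent. I'll ease off the push, then open slowly and look.

```bash
python3 -m crank '[[[0,0,-0.1],0],[[0,0,-0.12],0]]'; python3 -m crank '[[[0,0,0],0],[[0,0,0],0],[[0,0,0],0]]' 3.5; python3 -m crank '[[[0,0,0],0],[[0,0,0],0],[[0,0,0],0],[[0,0,0],0],[[0,0,0],0]]' 8.54
python3 -m crank '[[[0,0,-1],0],[[0,0,-3],0],[[0,0,-6],0],[[0,0,-10],0],[[0,0,-15],0],[[0,0,-18],0],[[0,0,-18],0]]'
python3 - <<'E'
from h import *
save('wrist','z_w');save('side','z_s')
w=np.load('pics/z_w.npz')['im'];s=np.load('pics/z_s.npz')['im'][225:345,250:370]
a=cv2.resize(w[60:270,255:395],None,fx=2.7,fy=2.7,interpolation=cv2.INTER_CUBIC);b=cv2.resize(s,(420,420),interpolation=cv2.INTER_CUBIC);b=np.pad(b,((0,a.shape[0]-420),(0,0),(0,0)))
cv2.imwrite('pics/z.png',np.hstack([a,b]))
E
```

```text
t: 15.0
tcp_pos: [0.4607, 0.1288, 0.063]
tool_rot: [0.737, 0.675, 0.002, 0.0]
force: [-0.1, 6.0, 8.6]
finger_gap: 0.283
t: 15.3
tcp_pos: [0.4596, 0.1273, 0.0617]
tool_rot: [0.737, 0.676, -0.0, -0.0]
force: [0.2, -0.6, 0.1]
finger_gap: 0.411
t: 15.8
tcp_pos: [0.4598, 0.1272, 0.062]
tool_rot: [0.737, 0.676, -0.0, -0.0]
force: [-0.4, 0.2, 1.2]
finger_gap: 0.995
t: 16.5
tcp_pos: [0.4627, 0.1275, 0.2473]
tool_rot: [0.737, 0.676, 0.004, 0.004]
force: [0.9, -0.2, -0.6]
finger_gap: 0.997
```

View pics/z.png

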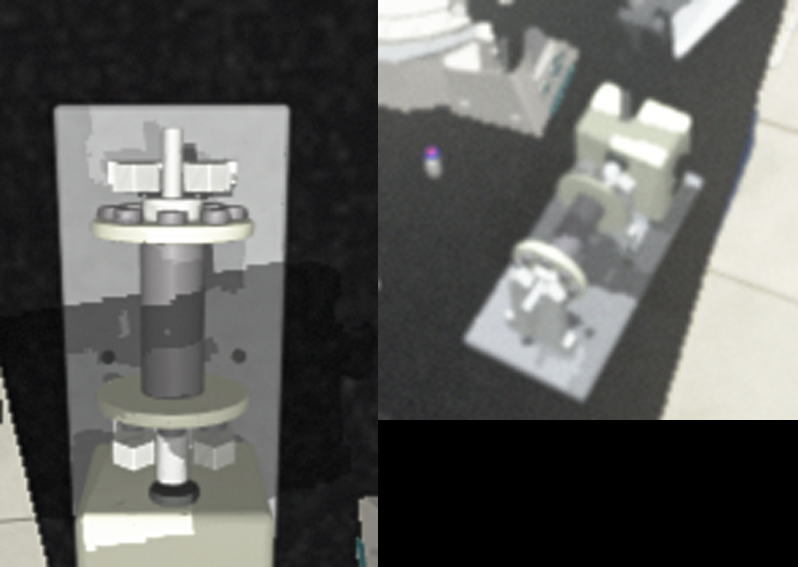

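Both journals lie in their slots, thick end beside the housing, gripper clear. One numeric check of the picture against the level seated pose.

```bash
sed -e "s#pics/r_w#pics/z_w#" -e "s#^U=.*#U=lambda u:255+(u+.5)/2.7-.5;V=lambda v:60+(v+.5)/2.7-.5#" -e "s#^obs=.*#obs=np.array([U(92),U(254),V(242),U(163),U(182),V(127),U(97),U(247),V(427)])#" -e "s#return np.array(.*#D=np.vstack([ring(p,.032,.032),ring(p,.038,.032)]);return np.array([A[:,0].min(),A[:,0].max(),A[:,1].max(),B[:,0].min(),B[:,0].max(),B[:,1].min(),D[:,0].min(),D[:,0].max(),D[:,1].max()])#" -e "s#^k=.*#f=lambda q:mod(q)-obs#" -e "/^n=/,\$d" fit6.py > fit7.py
cat >> fit7.py <<'E'
print('seated level resid',(mod([.462,.137,np.radians(-94.8),.08,0])-obs).round(2))
print(manip.sense()['t'])
E
python3 fit7.py
```

```text
[ 4.6150e-01  1.3740e-01 -1.6623e+00  7.5000e-02  9.0000e-04] [-95.2   4.3   0.1] [-0.24 -0.12  0.17 -0.23  0.46  0.14 -0.36  0.49 -0.33]
seated level resid [-0.45  0.6   1.1  -0.29  0.52  0.37 -0.06  1.63  1.63]
16.6
```

Tilt is 0.1° and y is centred to within 0.5 mm, so it sits level. Handing in.

```bash
python3 -c "
from station import manip
manip.sign_off()"
```

```text
the job is handed in; nothing more can be done
```

The rotor is off the cradle and seated in the mixer's stand, with the thick end in the wide slot beside the motor housing and the thin end in the narrow slot. I handed the job in at about 16.6 s, with the gripper open and 18 cm clear.

**How it went:** I gripped the sleeve, lifted square to the axle out of the slots and carried the rotor over. The tool cannot tilt, so I set the thick end in its slot first. I then lowered on a light 20 N grip so the rotor pivoted level until both ends bottomed. The highest vertical force I read was about 19 N, when both ends touched down, and I eased off before opening.

**Last checks:**
- **Level and position:** the wrist picture fits an axle tilt of 0.1°, 0.4° off in direction and centred to within about 0.5 mm.
- **Height disagreed:** the same fit gave the axle height as 75 mm instead of 80 mm. The level seated pose at 80 mm matches the picture to within 1.6 px. I take the gap as weak height sensing from above, since the slot bottoms rule out 75 mm.
- **First grip:** it read 24 mm instead of 26 mm, so I opened and gripped again 3.5 mm lower. It still read about 24 mm, but the hold stayed firm.
- **Bystanders:** I never moved near the bottle, vial, marker or forceps. I did not check each one in a last picture.
- **Pictures:** I viewed 12, two over the budget of 10, to check the thin end entering its slot and the final seating.

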